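Sugar for the tea mug

TASK

Use the tongs to put the sugar lump into the upright tea mug, then lay the tongs back down flat on the bamboo board, right way up as they lay. Handle the sugar only with the tongs, not with the gripper's fingers, and leave the mug standing where it is.

Things in the scene. Friction and masses are not known exactly. Their poses are not given: they have to be found in the camera images.
- tongs: Steel spring tongs, 70 g, 178 mm, flat on the board. Origin at the underside between the thumb plates, x to the jaws, z up. Squeeze the plates (30 mm long, ribbed, 7 to 23 mm up, nothing beneath) along y. Outside width there: 40 mm at rest; 36 is firm enough to carry, jaws 38 mm apart; 25.5 clamps an 18 mm thing. Spring: 3 N open, 7 N clamped; wider than 40 drops them. Balanced near the plates.
- tongs_jaws (a point): Point midway between the open jaws, at the underside of the tongs, 75 mm along x from their origin. Jaws 24 mm long, 20 mm tall from the underside up, 46 mm apart at rest; their gap shrinks 1.9 mm for each mm of squeeze at the plates. Both arms swing in about the round bow (18 mm across, 22 mm tall) 80 mm behind the plates.
- lump: White sugar lump, a brick 26 x 18 x 16 mm (x, y, z) with rounded edges, 12 g, on the board in a row with a straight bottle cork and a dark-capped cork stopper, about 75 mm apart. Origin: centre of its underside; x along its length, roughly away from the robot. The jaws take it across its 18 mm width (y).
- mug_mouth (a point): Centre of the mouth, at rim height, of the upright cream tea mug (loose, 240 g, 94 mm tall, 83 mm outside, mouth 72 mm inside, floor 7 mm above its underside, handle towards its -y, to 75 mm from the axis). z up out of the mouth. An upside-down mug with a broad band stands near it.
- board: Bamboo cutting board, 215 x 355 x 13 mm (x, y, z), fixed, long side across in front of the robot, on the dark wooden cover (22 mm high) over the two front burners; the mugs stand on that cover too. Origin: centre of the board's underside; its top is 13 mm above that. A range hood hangs 0.63 m above the stove top from x = 0.58 m on: carry things low, no higher than the mugs need.

How it is judged (in metres and radians):
On the way, in this order (a step that is already met when the one before it is completed fails the run):
1. the sugar lump is held up off the board in the tongs, the tongs in the gripper (z of lump in the frame of board above 0.04 m and contact force between tongs and lump above 0.1 N and contact force between the fingers and tongs above 0.5 N), for 0.2 s.
2. the sugar lump is in the mug (horizontal distance between lump and mug_mouth below 0.04 m and z of lump in the frame of mug_mouth below -0.04 m), for 0.2 s.
At the end, for the whole second after the job is handed in: The sugar lump rests inside the upright mug (more than 40 mm below the rim); the mug stands upright (within 10 degrees), its mouth within 40 mm of where it was; the tongs lie still, right way up and flat (within 10 degrees) on the board's top, their middle (thumb plates) over the board (all of step 2 and angle between each of mug_mouth, tongs's own z axis and vertical below 0.17 rad and distance of mug_mouth from where it was at the start of the episode below 0.04 m and z of tongs in the frame of board between 0.005 and 0.023 m and x of tongs in the frame of board between -0.1 and 0.1 m and y of tongs in the frame of board between -0.17 and 0.17 m and linear speed of each of tongs, lump below 0.02 m/s); the robot touches nothing.
It fails at once if the gripper's fingers touch the sugar lump (contact force between the fingers and lump above 0.5 N).
It fails at once if the mug is tipped over (angle between mug_mouth's own z axis and vertical above 0.5 rad).
It also fails if it takes over 40 s, if anything falls off the work surface, if the arm or the gripper's body presses on something with over 40 N, if the wrist force passes 120 N, or if a joint passes its speed limit or range.

ROBOT

A 6-joint arm with a two-finger parallel gripper is mounted at the origin on a cart in front of the work surface, level with it; the furniture and walls round the work are solid. World frame = base frame: x ahead of the robot, y to its left, z up, the work surface at z = 0. Lengths are in mm, angles in rad, forces in N, time in s.
With the tool pointing down it reaches from about 275 to 750 mm from the base axis. Payload 10.2 kg.
Tool frame: the origin (TCP) lies at the very end of the fingers, on their centre line; the grasp point (between the pads) lies 19 mm behind it; x points along the fingers, z is the direction in which the jaws open and shut, and the axes are right-handed (so a half turn about x gives the same grasp; the last joint's range is limited). The gripper opens to 85 mm and grips with 20 to 120 N. Pads are 22 mm wide; open, the fingers measure 114 mm over their backs; the gripper's body (76 mm by 85 mm) begins 54 mm behind the grasp point. The pads swing forward as they close: fully open they stand 13 mm farther back than shut.
Start: joints at [0.989, 0.313, 1.498, -0, 1.331, -0.223], TCP at [184.367, 491.569, 231.294] pointing down, gripper open.
Joint ranges: [-2.94, 2.94], [-0.97, 2.17], [0.19, 2.56], [-1.23, 4.37], [0.02, 3.11], [-2.88, 2.88]. Speed limits (rad/s): [2.39, 2.39, 3.01, 3.14, 3.14, 3.14].

INTERFACE

Orientations are given as a unit quaternion [w, x, y, z].
In Python, from rig import sense, vision, job gives the robot as it stands. The module is installed in compiled form; this text tells all that it offers.
- The arm moves only by the shell command python3 -m pendant 'ROWS' [FORCE]. ROWS is JSON, a list of rows, each a list of 7 numbers: the turn, a rotation vector about the tool's x, y, z in rad, then the shift along the tool's x, y, z in cm, then the opening, from 0 (shut) to 1 (fully open). A call has exactly 5 rows; each row is the pose to reach, as a shift and turn from the pose commanded when the call began, along the tool's axes at that moment; what a row does not reach only later rows make up. A row lasts 1/8 s, in which the tool goes at most 62.5 mm and 10.7 degrees, less where a joint would pass 70% of its speed; a pose out of reach is approached as far as the arm can. A call with a gripper value outside its range is refused whole. The fingers move at their own pace and stop on an object; FORCE is the grip in N (left out, the last holds). Time passes only in rows, so rows that repeat a pose let the fingers close, or fill a call up. It gives the time, the measured TCP pose, the force and the opening at its end, in the units of the state.
- sense(): the state, without advancing time (a new reading comes with each control period).
- vision.capture(name): name is "side" or "top" or "wrist"; returns the picture (400x640x3 uint8, red, green, blue); there is no depth.
- vision.calibration(name): a dict with "K" (3x3 intrinsics, pixels), "k1" (the pictures are not rectified: a ray, as slopes to the right and down, at radius r is drawn at 1 + k1 r^2 times it, then the intrinsics apply), "extrinsics" (4x4, takes a point from camera to world coordinates). Camera axes: x right, y up, looking along -z (the intrinsics and any distortion apply to the point x, -y, -z); pixel columns grow to the right and rows downward; lengths in mm; the calibration is good to about 2 mm. A picture is of the moment at which its call begins: read the wrist's pose just before it. calibration takes no time and is no camera call; for the wrist camera it gives the pose at the moment of the call.
- job.finish_job(): hands the job in, once; it reports no verdict.
The state is a dict: "time_s": time; "joints": joint angles; "dq": joint speeds; "tau": joint torques, N m; "eef_pos": TCP position; "ee_rot": TCP orientation; "force": force on the tool from outside, world axes, zero at the start; "wrist_torque": the same for the moment, N m; "grip_width": opening from 0.0 (shut) to 1.0 (fully open).
Only numpy, scipy, OpenCV 4.12 (cv2) and the standard library are available. Lean on these libraries where they do the work, as an engineer would, in place of code of your own. Each camera call takes 0.05 s, during which the arm holds its last target.

## Working session

There is one attempt and no reset: what is moved stays moved. The work goes in short steps, Python scripts to look and compute and a shell command to move; the robot and the scene stay as the last step left them, time stands still between calls to the robot, and variables do not carry over. Pictures are saved under pics/ and viewed, and the job is handed in when it is done.

```bash
mkdir -p pics; ls; python3 - <<'E'
from rig import sense, vision, job
import cv2
s=sense();print(s)
for n in ["side","top","wrist"]:
    c=vision.calibration(n);print(n,c)
    im=vision.capture(n);cv2.imwrite(f"pics/{n}0.png",im[:,:,::-1])
E
```

```text
pics
{'time_s': 0.0, 'joints': array([ 9.88596291e-01,  3.13468688e-01,  1.49845658e+00,  2.66038615e-05,
        1.33099396e+00, -2.23412030e-01]), 'dq': array([ 0.00083257, -0.00071171,  0.00067549,  0.0014635 , -0.00105458,
       -0.00155748]), 'tau': array([ 2.91656812e-03, -4.12254667e+01, -2.59753346e+01, -3.26538532e-05,
        4.13367437e-03,  1.32268400e-05]), 'eef_pos': array([184.21221086, 491.34207936, 230.71817555]), 'ee_rot': array([ 0.5807553 , -0.40292403,  0.58163233,  0.40259078]), 'force': array([ 0.00939344,  0.26881602, -0.07098234]), 'wrist_torque': array([ 0.00307531, -0.03449009, -0.04029947]), 'grip_width': 0.9991245552128944}
side {'K': array([[428.01873391,   0.        , 310.64645638],
       [  0.        , 428.01873391, 203.99042593],
       [  0.        ,   0.        ,   1.        ]]), 'k1': -0.056970147963183504, 'extrinsics': array([[-7.11206033e-01, -4.97251010e-01,  4.96917911e-01,
         9.95843863e+02],
       [ 7.02796205e-01, -5.19254498e-01,  4.86263570e-01,
         3.82295789e+02],
       [ 1.62318091e-02,  6.95065608e-01,  7.18763055e-01,

[... 512 characters left out ...]
2,  1.64413495e-01,  9.86322131e-01,
         1.04974550e+03],
       [ 0.00000000e+00,  0.00000000e+00,  0.00000000e+00,
         1.00000000e+00]])}
wrist {'K': array([[307.09366689,   0.        , 319.44156489],
       [  0.        , 307.09366689, 199.75110931],
       [  0.        ,   0.        ,   1.        ]]), 'k1': 0.004918822699523235, 'extrinsics': array([[ 3.51121371e-01, -8.99384058e-01, -2.60426764e-01,
         1.16882604e+02],
       [ 9.36329233e-01,  3.36921343e-01,  9.88512817e-02,
         5.16965425e+02],
       [-1.16193181e-03, -2.78553990e-01,  9.60419869e-01,
         3.73060562e+02],
       [ 0.00000000e+00,  0.00000000e+00,  0.00000000e+00,
         1.00000000e+00]])}
```

View pics/top0.png

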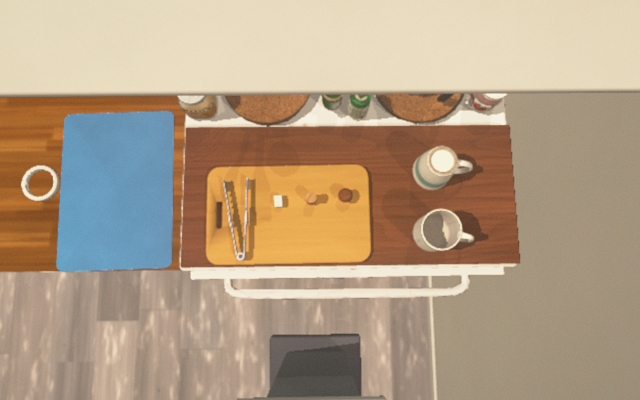

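View pics/side0.png

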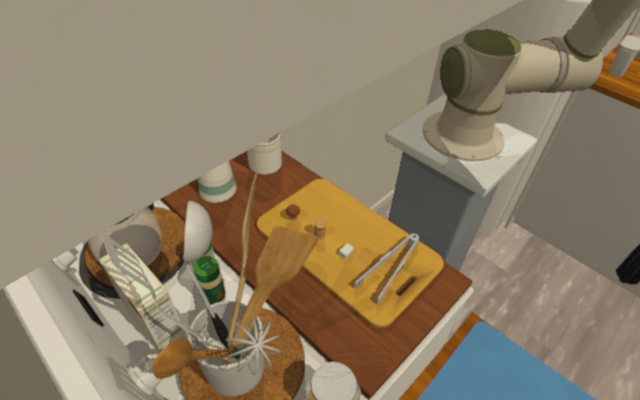

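View pics/wrist0.png

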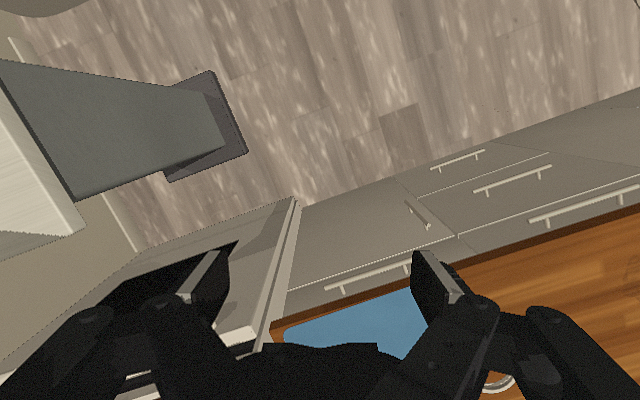

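```bash
cat > h.py <<'E'
import numpy as np, cv2
from rig import sense, vision
from scipy.spatial.transform import Rotation as R
def ray(c,px):
    K=c["K"];d=np.array([(px[0]-K[0,2])/K[0,0],(px[1]-K[1,2])/K[1,1]]);u=d.copy()
    for _ in range(30): u=d/(1+c["k1"]*(u@u))
    E=c["extrinsics"];v=E[:3,:3]@np.array([u[0],-u[1],-1.]);return E[:3,3],v/np.linalg.norm(v)
def onz(c,px,z):
    o,v=ray(c,px);return o+v*(z-o[2])/v[2]
def tri(obs):
    A=np.zeros((3,3));b=np.zeros(3)
    for c,p in obs:
        o,v=ray(c,p);M=np.eye(3)-np.outer(v,v);A+=M;b+=M@o
    X=np.linalg.solve(A,b);e=[np.linalg.norm((np.eye(3)-np.outer(v,v))@(X-o)) for o,v in [ray(c,p) for c,p in obs]]
    return X,np.array(e)
def proj(c,X):
    E=c["extrinsics"];p=E[:3,:3].T@(np.asarray(X,float)-E[:3,3]);u=np.array([p[0],-p[1]])/-p[2]
    u=u*(1+c["k1"]*(u@u));K=c["K"];return np.array([K[0,0]*u[0]+K[0,2],K[1,1]*u[1]+K[1,2]])
def crop(src,dst,x0,y0,x1,y1,s):
    im=cv2.imread(src)[y0:y1,x0:x1];im=cv2.resize(im,None,fx=s,fy=s,interpolation=cv2.INTER_CUBIC)
    for x in range((x0//10+1)*10,x1,10):
        cv2.line(im,(int((x-x0)*s),0),(int((x-x0)*s),6 if x%50 else 14),(255,0,255),1)
        if x%20==0: cv2.putText(im,str(x),(int((x-x0)*s)-10,24),0,.35,(255,0,255),1)
    for y in range((y0//10+1)*10,y1,10):
        cv2.line(im,(0,int((y-y0)*s)),(6,int((y-y0)*s)),(255,0,255),1)
        if y%20==0: cv2.putText(im,str(y),(8,int((y-y0)*s)+4),0,.35,(255,0,255),1)
    cv2.imwrite(dst,im)
E
python3 -c "
from h import *
crop('pics/top0.png','pics/t1.png',200,155,380,270,4.4)
crop('pics/top0.png','pics/t2.png',400,135,490,260,4.4)
crop('pics/side0.png','pics/s1.png',240,170,450,330,3.6)
crop('pics/side0.png','pics/s2.png',180,110,300,220,5)
"
```

```text
(no output)
```

View pics/t1.png

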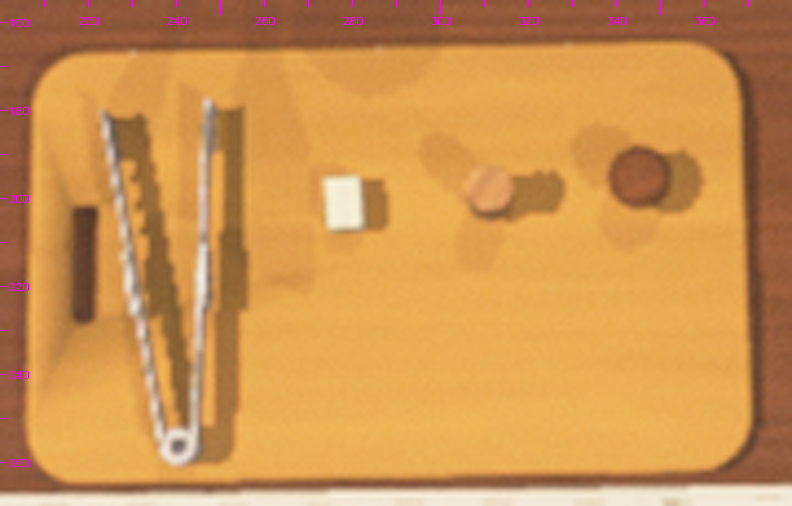

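View pics/t2.png

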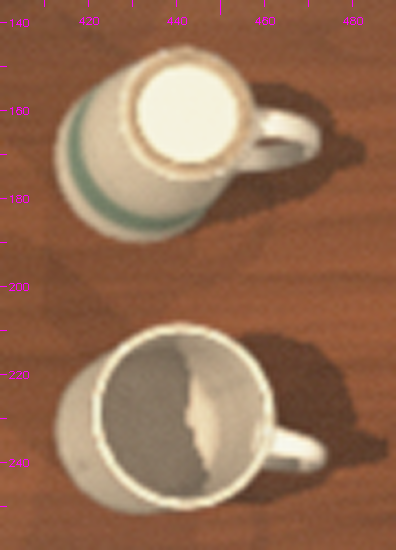

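View pics/s1.png

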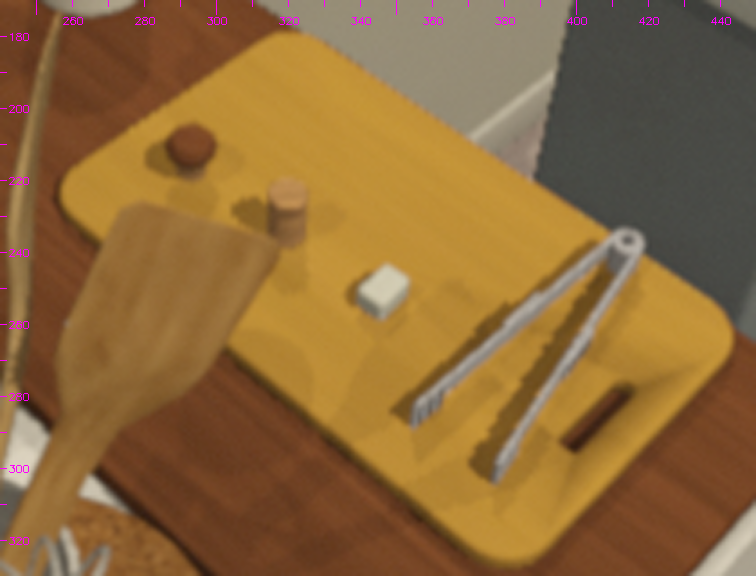

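View pics/s2.png

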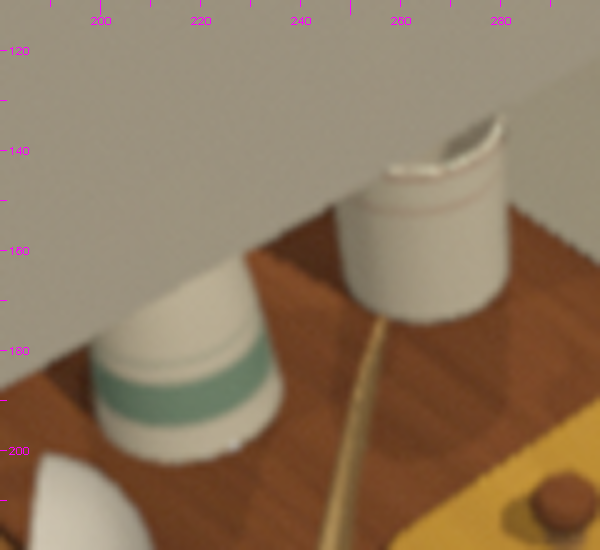

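```bash
python3 - <<'E'
from h import *
t=vision.calibration("top");s=vision.calibration("side")
P=dict(bow=((240.3,256.3),(414,236.7)),tipL=((223.7,180.5),(378.2,298)),tipR=((247.2,178.3),(355,282)),
lumptopC=((278,201),(347,248)),cork=((311,198),(319.5,222)),cap=((345,195),(293,209)))
for k,(a,b) in P.items():
    X,e=tri([(t,a),(s,b)]);print(k,X.round(1),e.round(1))
print("mugmouth z116",onz(t,(441.5,229.5),116)); 
for k,p in dict(bow=((240.3,256.3),57),tipL=((223.7,180.5),55),tipR=((247.2,178.3),55),lump=((278,201),51),bl=((207,165),35),br=((370,165),35),fr=((371,262),35),fl=((206,264),35)).items(): print(k,onz(t,p[0],p[1]).round(1))
print(onz(t,(440,210),116),onz(t,(440,249),116),onz(t,(421,230),116),onz(t,(461,230),116))
E
```

```text
bow [453.  144.4  57.7] [0.4 0.4]
tipL [615.1 183.3  55.9] [0.6 0.6]
tipR [619.5 132.4  56.7] [0.2 0.2]
lumptopC [569.5  66.9  53.4] [1. 1.]
cork [572.7  -5.2  74.3] [0.3 0.3]
cap [579.9 -76.9  63. ] [0.4 0.4]
mugmouth z116 [ 499.55071266 -265.6829685   116.        ]
bow [453.2 144.1  57. ]
tipL [615.6 183.   55. ]
tipR [620.  132.6  55. ]
lump [570.4  66.4  51. ]
bl [654.9 224.7  35. ]
br [ 651.6 -135.5   35. ]
fr [ 438.8 -131.8   35. ]
fl [438.5 220.5  35. ]
[ 538.83267415 -264.71654482  116.        ] [ 460.86417108 -260.66950539  116.        ] [ 499.00031473 -224.57733501  116.        ] [ 498.12188085 -304.73715707  116.        ]
```

```bash
cat >> h.py <<'E'
def plan(target,yaw_y,down=True):
    """target TCP mm; yaw_y: heading (deg) of tool z axis desired; gives rotvec in tool axes & shift cm in tool axes"""
    s=sense();q=s["ee_rot"];R0=R.from_quat([q[1],q[2],q[3],q[0]]).as_matrix()
    a=np.radians(yaw_y);z=np.array([np.cos(a),np.sin(a),0]);x=np.array([0,0,-1.]);y=np.cross(z,x)
    R1=np.column_stack([x,y,z]);rv=R.from_matrix(R0.T@R1).as_rotvec();sh=R0.T@(np.asarray(target,float)-s["eef_pos"])/10
    print("t",round(s["time_s"],2),"pos",s["eef_pos"].round(1),"grip",round(s["grip_width"],3),"F",s["force"].round(1));print(" toolz head",np.degrees(np.arctan2(R0[1,2],R0[0,2])).round(2),"toolx",R0[:,0].round(4))
    print(" turn",rv.round(4),np.degrees(np.linalg.norm(rv)).round(1),"shift",sh.round(3))
    return R0
E
python3 - <<'E'
from h import *
R0=plan((533,151,200),94.7);print(R0.round(3));plan((533,151,200),-85.3)
E
```

```text
t 0.15 pos [184.3 491.4 230.9] grip 1.001 F [ 0.2 -0.9 -0. ]
 toolz head 69.44 toolx [-5.e-04 -8.e-04 -1.e+00]
 turn [-4.408e-01 -9.000e-04 -4.000e-04] 25.3 shift [  3.095 -44.608 -19.624]
[[-0.001 -0.936  0.351]
 [-0.001  0.351  0.936]
 [-1.     0.    -0.001]]
t 0.15 pos [184.3 491.4 230.9] grip 1.001 F [ 0.2 -0.9 -0. ]
 toolz head 69.44 toolx [-5.e-04 -8.e-04 -1.e+00]
 turn [ 2.7007e+00 -6.0000e-04  1.2000e-03] 154.7 shift [  3.095 -44.608 -19.624]
```

```bash
python3 -m pendant '[[-0.06,0,0,0.4,-5,-2.2,1],[-0.14,0,0,0.8,-10.5,-4.6,1],[-0.22,0,0,1.2,-16,-7,1],[-0.3,0,0,1.6,-21.5,-9.4,1],[-0.38,0,0,2,-27,-11.8,1]]'; python3 -c "
from h import *
plan((533,151,200),94.7)"
```

```text
time_s: 0.78
eef_pos: [396.8, 284.7, 211.1]
ee_rot: [0.494, -0.506, 0.494, 0.506]
force: [0.6, 1.4, 0.0]
grip_width: 1.0
t 0.78 pos [396.8 284.7 211.1] grip 1.0 F [0.6 1.4 0. ]
 toolz head 91.37 toolx [-1.e-04  1.e-04 -1.e+00]
 turn [-0.0582  0.0001 -0.0001] 3.3 shift [  1.111 -13.295 -13.69 ]
```

```bash
python3 -m pendant '[[-0.02,0,0,0.4,-4,-4.1,1],[-0.04,0,0,0.8,-8,-8.2,1],[-0.058,0,0,1.1,-12,-12.3,1],[-0.058,0,0,1.1,-13.3,-13.7,1],[-0.058,0,0,1.1,-13.3,-13.7,1]]'; python3 -c "
from h import *
import pickle
plan((533,151,200),94.7)
c=vision.calibration('wrist');pickle.dump(c,open('w1.pkl','wb'));im=vision.capture('wrist');cv2.imwrite('pics/w1.png',im[:,:,::-1])"
```

```text
time_s: 1.4
eef_pos: [531.6, 151.9, 199.9]
ee_rot: [0.48, -0.519, 0.48, 0.519]
force: [0.5, 1.3, -0.7]
grip_width: 1.001
t 1.4 pos [531.6 151.9 199.9] grip 1.001 F [ 0.5  1.3 -0.7]
 toolz head 94.46 toolx [-9.e-04  2.e-04 -1.e+00]
 turn [-0.0043  0.0002 -0.0008] 0.2 shift [-0.007 -0.131 -0.098]
```

View pics/w1.png

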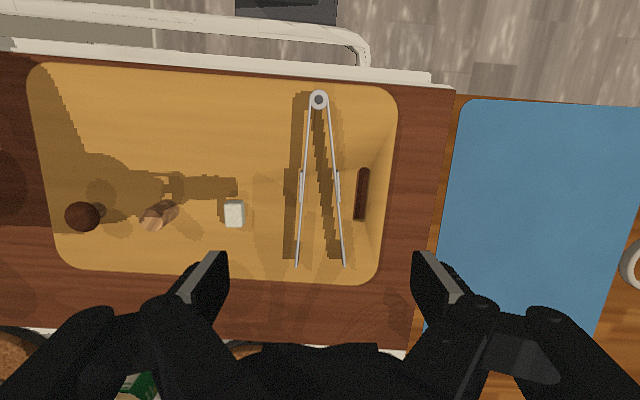

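```bash
python3 -c "
from h import *
crop('pics/w1.png','pics/w1a.png',205,80,375,280,3)
"
```

```text
(no output)
```

View pics/w1a.png

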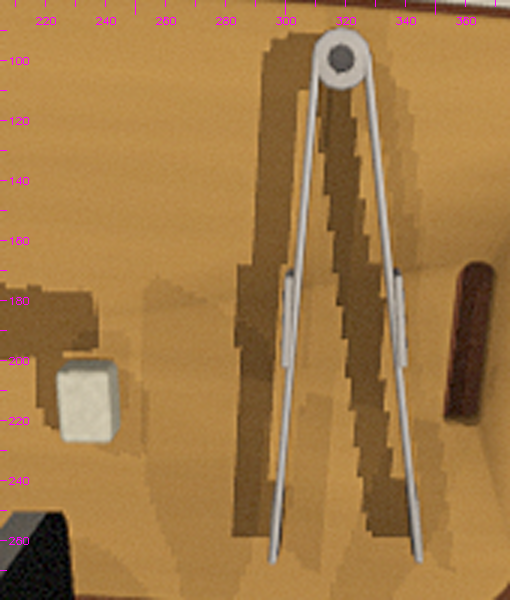

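```bash
python3 - <<'E'
from h import *
import pickle
c=pickle.load(open('w1.pkl','rb'));t=vision.calibration("top");s=vision.calibration("side")
for k,p,z in [("bow",(319,99),57),("tipR",(296,266.5),55),("tipL",(344.5,266.5),55),("plR0",(301.3,170),58),("plR1",(301.3,202),58),("plL0",(337.5,169.5),58),("plL1",(339.5,202),58),
 ("l1",(224,204),51),("l2",(241,202.7),51),("l3",(242.3,226.7),51),("l4",(226,227.7),51),("bowLouter",(329,104),57),("bowRout",(309,104),57)]:
  print(k,onz(c,p,z).round(1))
for k,obs in dict(bow=[(c,(319,99)),(t,(240.3,256.3)),(s,(414,236.7))],tipL=[(c,(344.5,266.5)),(t,(223.7,180.5)),(s,(378.2,298))],tipR=[(c,(296,266.5)),(t,(247.2,178.3)),(s,(355,282))],lump=[(c,(233.3,215.3)),(t,(278,201)),(s,(347,248))]).items():
  X,e=tri(obs);print(k,X.round(1),e.round(1))
E
```

```text
bow [450.  145.8  57. ]
tipR [616.7 134.8  55. ]
tipL [612.8 185.   55. ]
plR0 [514.4 134.2  58. ]
plR1 [545.6 136.1  58. ]
plL0 [511.3 168.   58. ]
plL1 [542.7 172.9  58. ]
l1 [555.7  59.6  51. ]
l2 [553.1  76.4  51. ]
l3 [578.4  77.9  51. ]
l4 [580.8  61.4  51. ]
bowLouter [453.5 155.   57. ]
bowRout [454.9 137.3  57. ]
bow [451.7 144.8  56.7] [2.  1.6 0.5]
tipL [614.4 183.9  54.4] [1.7 1.6 0.6]
tipR [618.6 133.1  54.5] [2.2 1.5 1.3]
lump [568.5  67.3  51. ] [2.  2.2 1. ]
```

```bash
python3 -m pendant '[[-0.006,0,0,4,0,0,0.65],[-0.006,0,0,8,0,0,0.65],[-0.006,0,0,11,0,0,0.65],[-0.006,0,0,13.5,0,0,0.65],[-0.006,0,0,13.5,0,0,0.65]]' 20; python3 -c "
from h import *
import pickle
plan((531,152,41),94.8)
c=vision.calibration('wrist');pickle.dump(c,open('w2.pkl','wb'));im=vision.capture('wrist');cv2.imwrite('pics/w2.png',im[:,:,::-1])"
```

```text
time_s: 2.08
eef_pos: [529.8, 153.5, 64.4]
ee_rot: [0.477, -0.52, 0.479, 0.522]
force: [0.6, -0.8, 1.2]
grip_width: 0.647
t 2.08 pos [529.8 153.5  64.4] grip 0.647 F [ 0.6 -0.8  1.2]
 toolz head 94.99 toolx [-3.2e-03 -1.0e-04 -1.0e+00]
 turn [ 0.0033  0.0002 -0.0032] 0.3 shift [ 2.338 -0.11  -0.156]
```

View pics/w2.png

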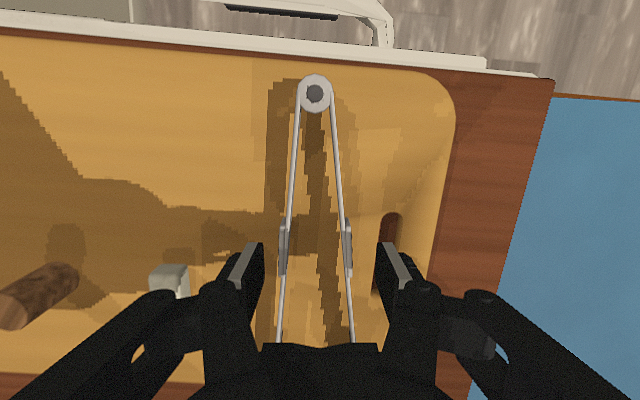

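```bash
python3 - <<'E'
from h import *
import pickle
crop('pics/w2.png','pics/w2a.png',220,190,420,340,4)
c=pickle.load(open('w2.pkl','rb'));s=sense();q=s["ee_rot"];R0=R.from_quat([q[1],q[2],q[3],q[0]]).as_matrix();T=s["eef_pos"]
for n,v in dict(tcp=(0,0,0),a=(0,11,27.5),b=(0,-11,27.5),c=(0,11,-27.5),d=(0,-11,-27.5)).items(): print(n,proj(c,T+R0@np.array(v)).round(1))
for n,p,z in [("plR0",(284,219),58),("plR1",(282.5,275),58),("plL0",(346,218),58),("plL1",(349.5,273),58),("bow",(315,92.5),57)]: print(n,onz(c,p,z).round(1), (R0.T@(onz(c,p,z)-T)).round(1))
E
```

```text
tcp [317.6 260.4]
a [372.9 240.4]
b [370.9 279.8]
c [262.2 240.3]
d [264.4 279.7]
plR0 [512.9 134.4  58. ] [  7.7  19.5 -17.3]
plR1 [545.1 135.4  58. ] [  7.7 -12.7 -19.1]
plL0 [509.6 166.1  58. ] [ 7.7 20.  14.5]
plL1 [540.8 171.4  58. ] [  7.7 -11.5  17.2]
bow [450.3 145.2  57. ] [ 8.8 80.9 -1.1]
```

View pics/w2a.png

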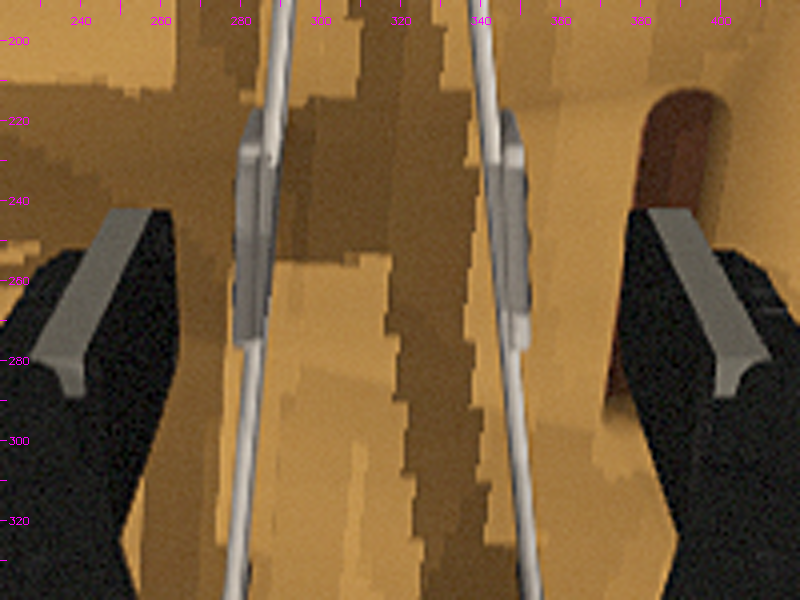

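```bash
python3 -m pendant '[[0,0,0,1.2,0.35,-0.2,0.62],[0,0,0,2.3,0.35,-0.2,0.6],[0,0,0,2.5,0.35,-0.2,0.6],[0,0,0,2.5,0.35,-0.2,0.5],[0,0,0,2.5,0.35,-0.2,0.42]]' 20;  python3 -m pendant '[[0,0,0,0,0,0,0.42],[0,0,0,0,0,0,0.42],[0,0,0,0,0,0,0.42],[0,0,0,0,0,0,0.42],[0,0,0,0,0,0,0.42]]'; python3 -c "
from h import *
import pickle
plan((531,152,41),94.8)
c=vision.calibration('wrist');pickle.dump(c,open('w3.pkl','wb'));im=vision.capture('wrist');cv2.imwrite('pics/w3.png',im[:,:,::-1])"
```

```text
time_s: 2.75
eef_pos: [528.8, 149.8, 40.9]
ee_rot: [-0.479, 0.521, -0.478, -0.52]
force: [0.8, 0.5, 1.2]
grip_width: 0.422
time_s: 3.38
eef_pos: [528.8, 149.9, 40.8]
ee_rot: [-0.479, 0.521, -0.478, -0.52]
force: [1.3, 0.4, 5.7]
grip_width: 0.423
t 3.38 pos [528.8 149.9  40.8] grip 0.423 F [1.3 0.4 5.7]
 toolz head 94.88 toolx [ 1.5e-03  1.0e-04 -1.0e+00]
 turn [ 0.0014 -0.      0.0015] 0.1 shift [-0.015 -0.234  0.194]
```

View pics/w3.png

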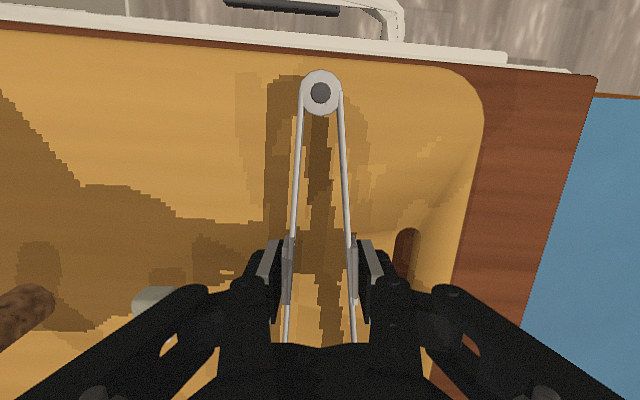

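```bash
python3 -c "
from h import *
crop('pics/w3.png','pics/w3a.png',220,200,420,350,4)"
```

```text
(no output)
```

View pics/w3a.png

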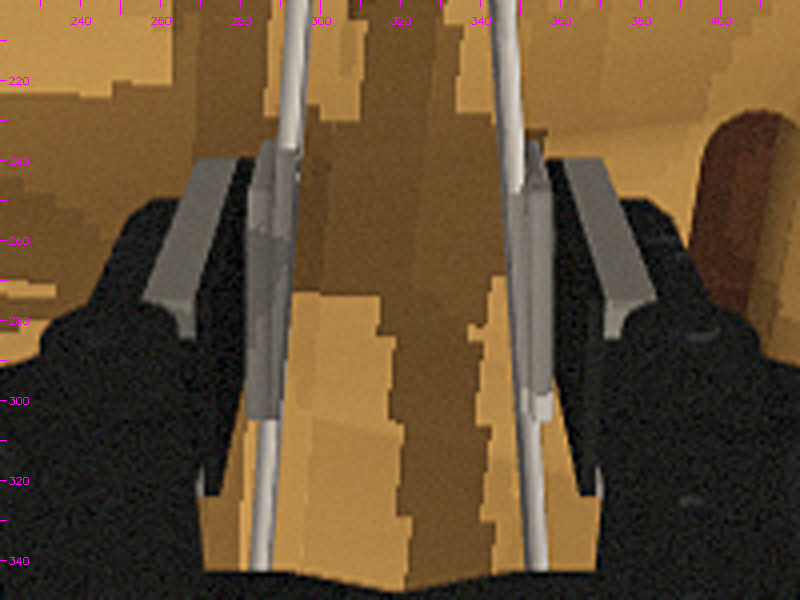

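```bash
python3 -m pendant '[[0,0,0,0,0,0,0.4],[0,0,0,0,0,0,0.4],[0,0,0,-1,0,0,0.4],[0,0,0,-2.5,0,0,0.4],[0,0,0,-4,0,0,0.4]]'; python3 -c "
from h import *
import pickle
plan((531,152,41),94.8)
c=vision.calibration('wrist');pickle.dump(c,open('w4.pkl','wb'));im=vision.capture('wrist');cv2.imwrite('pics/w4.png',im[:,:,::-1])
im=vision.capture('side');cv2.imwrite('pics/s4.png',im[:,:,::-1])
crop('pics/s4.png','pics/s4a.png',240,120,460,320,3)"
```

```text
time_s: 4.05
eef_pos: [528.3, 149.8, 81.4]
ee_rot: [-0.478, 0.521, -0.478, -0.521]
force: [-0.2, 0.3, -0.0]
grip_width: 0.402
t 4.05 pos [528.3 149.8  81.4] grip 0.402 F [-0.2  0.3 -0. ]
 toolz head 94.88 toolx [ 1.e-04 -0.e+00 -1.e+00]
 turn [ 0.0015 -0.      0.0001] 0.1 shift [ 4.044 -0.291  0.192]
```

View pics/w4.png

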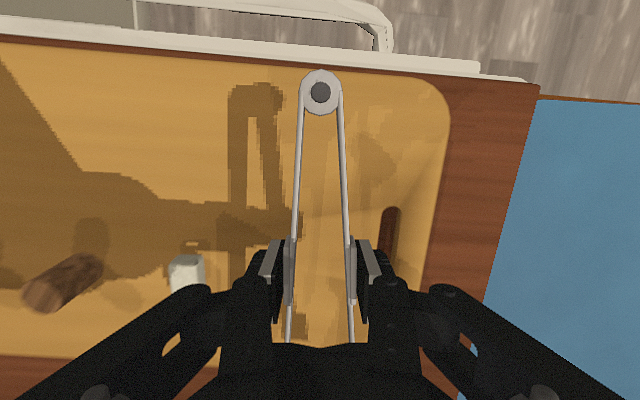

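View pics/s4a.png

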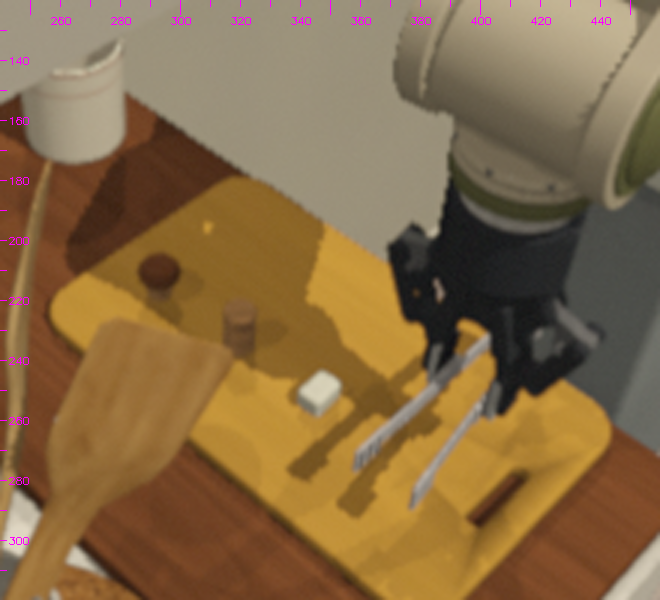

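```bash
python3 - <<'E'
from h import *
import pickle
crop('pics/w4.png','pics/w4a.png',150,240,230,300,8)
c=pickle.load(open('w4.pkl','rb'))
b=onz(c,(321,92.5),97.5);a=np.radians(4.88);print("bow",b,"jaw",b+155*np.array([np.cos(a),np.sin(a),0]))
s=vision.calibration("side")
j=b+167*np.array([np.cos(a),np.sin(a),0]);j[2]=35+40.5+20;n=np.array([-np.sin(a),np.cos(a),0])
print(proj(s,j+n*19),proj(s,j-n*19))
E
```

```text
bow [449.80336955 144.41834035  97.5       ] jaw [604.24150255 157.60405516  97.5       ]
[378.45493299 283.44351709] [360.64410373 271.53779505]
```

View pics/w4a.png

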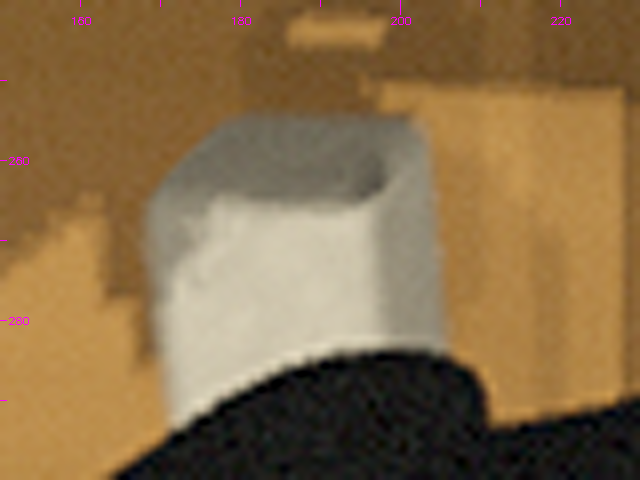

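```bash
python3 - <<'E'
from h import *
import pickle
c=pickle.load(open('w4.pkl','rb'))
for p,z in [((170.5,267),51),((197,265),51),((197.5,283),51),((172,290),51),((203.5,256),35),((179,255),35),((205.5,282),35)]: print(p,z,onz(c,p,z).round(1))
w=567,68.8
for X in [(554.5,67.8,51)]: print(proj(c,X))
E
```

```text
(170.5, 267) 51 [558.   59.7  51. ]
(197, 265) 51 [555.2  76.2  51. ]
(197.5, 283) 51 [567.9  76.2  51. ]
(172, 290) 51 [574.4  59.9  51. ]
(203.5, 256) 35 [557.2  74.4  35. ]
(179, 255) 35 [557.8  58.   35. ]
(205.5, 282) 35 [577.   75.4  35. ]
[183.34030332 262.95369394]
```

```bash
python3 -m pendant '[[0,0,0,0,1.2,-2.2,0.4],[0,0,0,0,2.4,-4.4,0.4],[0,0,0,0,3.6,-6.6,0.4],[0,0,0,0,4.4,-8.65,0.4],[0,0,0,0,4.4,-8.65,0.4]]'; python3 -c "
from h import *
import pickle
plan((491.8,59.8,81.4),94.8)
c=vision.calibration('wrist');pickle.dump(c,open('w5.pkl','wb'));im=vision.capture('wrist');cv2.imwrite('pics/w5.png',im[:,:,::-1])
im=vision.capture('side');cv2.imwrite('pics/s5.png',im[:,:,::-1])
im=vision.capture('top');cv2.imwrite('pics/t5.png',im[:,:,::-1])
crop('pics/s5.png','pics/s5a.png',280,160,440,280,4.5)
crop('pics/t5.png','pics/t5a.png',200,140,380,275,4.4)"
```

```text
time_s: 4.78
eef_pos: [491.6, 59.1, 80.3]
ee_rot: [0.479, -0.52, 0.479, 0.52]
force: [-0.2, -0.1, -0.6]
grip_width: 0.399
t 4.78 pos [491.6  59.1  80.3] grip 0.399 F [-0.2 -0.1 -0.6]
 toolz head 94.77 toolx [-3.e-04  0.e+00 -1.e+00]
 turn [-0.0005  0.     -0.0003] 0.0 shift [-0.112 -0.028  0.071]
```

View pics/w5.png

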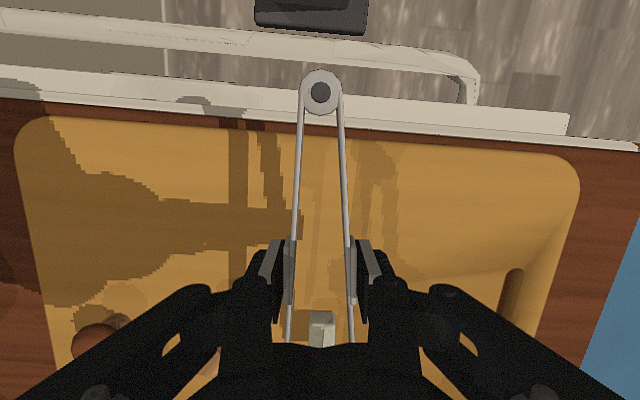

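View pics/s5a.png

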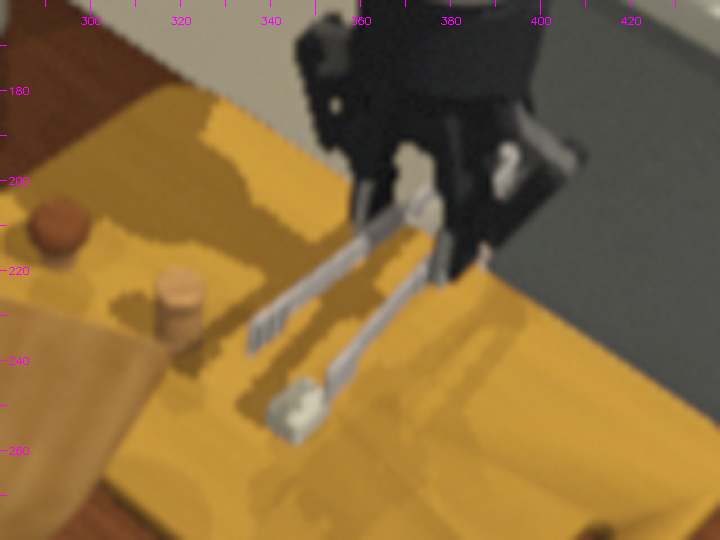

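View pics/t5a.png

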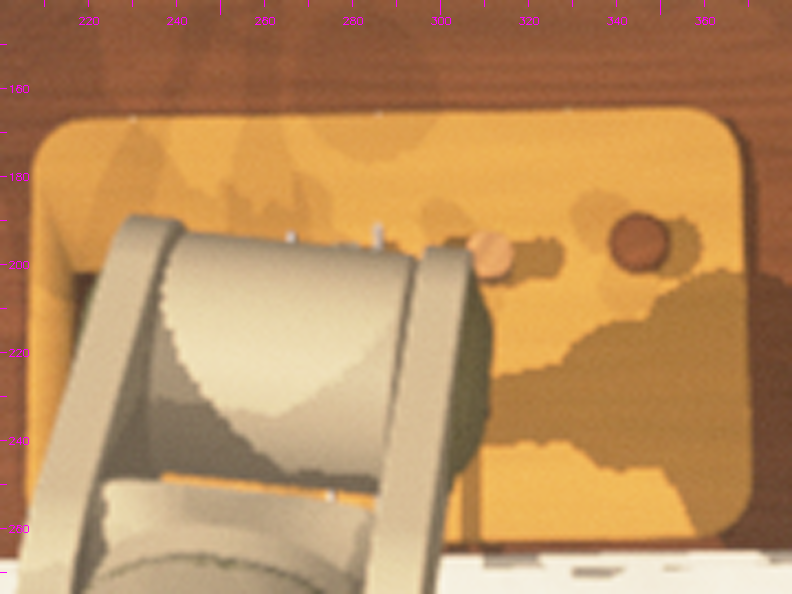

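```bash
python3 - <<'E'
from h import *
t=vision.calibration("top");s=vision.calibration("side")
a=onz(t,(266,193),95);b=onz(t,(285.8,190.5),95);print(a,b)
print(tri([(t,(266,193)),(s,(353,243))]),tri([(t,(285.8,190.5)),(s,(335.5,232))]))
m=(a+b)/2;h=np.radians(4.8);print("jaw",m-12*np.array([np.cos(h),np.sin(h),0]))
E
```

```text
[580.54495566  87.25433406  95.        ] [585.37514217  46.54173999  95.        ]
(array([580.00588608,  87.50395519,  96.44763799]), array([0.50521184, 0.50521184])) (array([584.58294952,  46.87497043,  97.37356217]), array([0.62318942, 0.62318942]))
jaw [571.0021346   65.89390291  95.        ]
```

```bash
python3 -m pendant '[[0,0,0,1.4,0,0,0.4],[0,0,0,2.8,0,0,0.4],[0,0,0,3.7,0,0,0.4],[0,0,0,3.7,0,0,0.4],[0,0,0,3.7,0,0,0.34]]' 20; python3 -m pendant '[[0,0,0,0,0,0,0.3],[0,0,0,0,0,0,0.27],[0,0,0,0,0,0,0.27],[0,0,0,0,0,0,0.27],[0,0,0,0,0,0,0.27]]'; python3 -c "
from h import *
plan((491.8,59.8,81.4),94.8)
im=vision.capture('wrist');cv2.imwrite('pics/w6.png',im[:,:,::-1])
im=vision.capture('side');cv2.imwrite('pics/s6.png',im[:,:,::-1])
crop('pics/s6.png','pics/s6a.png',280,160,440,280,4.5)"
```

```text
time_s: 5.55
eef_pos: [492.0, 59.9, 43.5]
ee_rot: [-0.478, 0.521, -0.478, -0.521]
force: [-0.4, 0.1, -0.2]
grip_width: 0.343
time_s: 6.18
eef_pos: [491.9, 59.9, 43.4]
ee_rot: [-0.478, 0.521, -0.478, -0.521]
force: [0.4, 0.0, -0.4]
grip_width: 0.287
t 6.17 pos [491.9  59.9  43.4] grip 0.287 F [ 0.4  0.  -0.4]
 toolz head 94.88 toolx [ 2.e-04 -0.e+00 -1.e+00]
 turn [ 0.0014 -0.      0.0002] 0.1 shift [-3.804  0.009 -0.007]
```

View pics/w6.png

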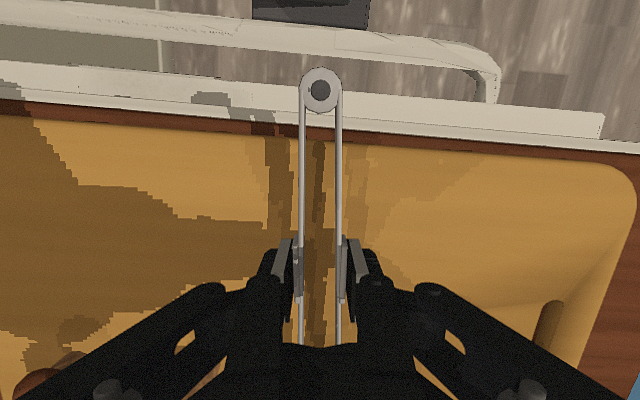

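View pics/s6a.png

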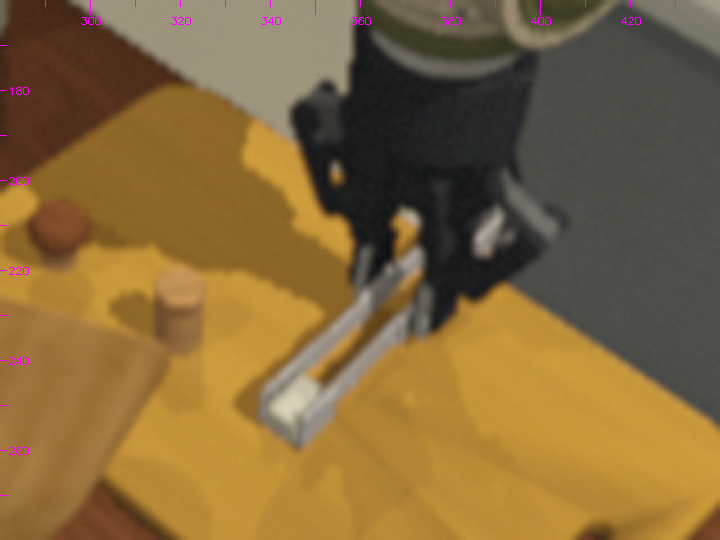

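```bash
python3 -m pendant '[[0,0,0,-0.8,0,0,0.26],[0,0,0,-2.5,0,0,0.26],[0,0,0,-5,0,0,0.26],[0,0,0,-7.5,0,0,0.26],[0,0,0,-9.8,0,0,0.26]]'; python3 -c "
from h import *
im=vision.capture('side');cv2.imwrite('pics/s7.png',im[:,:,::-1])
im=vision.capture('top');cv2.imwrite('pics/t7.png',im[:,:,::-1])
crop('pics/s7.png','pics/s7a.png',260,120,420,240,4.5)
plan((423,-273,141),94.8)
"
```

```text
time_s: 6.9
eef_pos: [491.7, 59.9, 142.7]
ee_rot: [-0.478, 0.521, -0.478, -0.521]
force: [0.2, 0.9, -1.1]
grip_width: 0.287
t 7.0 pos [492.9  59.8 143.6] grip 0.291 F [ 0.5  0.5 -1.3]
 toolz head 94.89 toolx [ 4.5e-03 -5.0e-04 -1.0e+00]
 turn [ 0.0016 -0.0009  0.0044] 0.3 shift [  0.251   9.8   -32.567]
```

View pics/s7a.png

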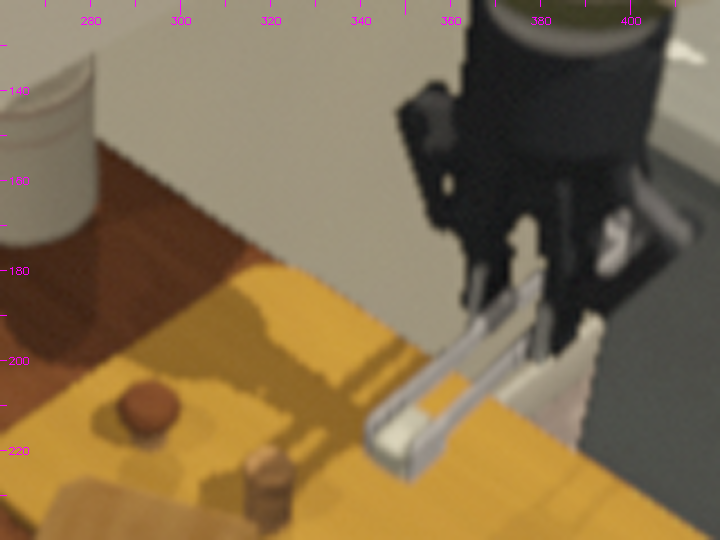

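View pics/t7.png

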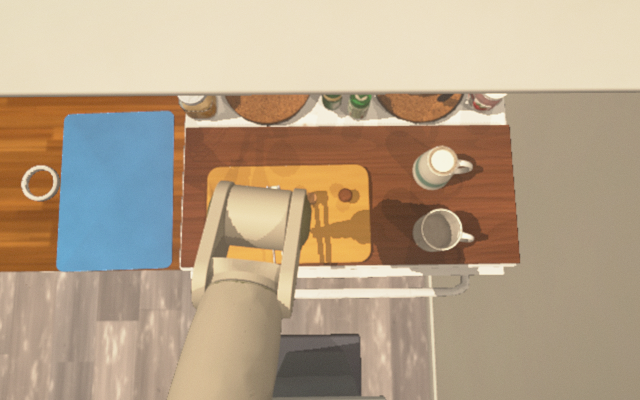

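```bash
python3 -m pendant '[[0,0,0,0,0.6,-2,0.26],[0,0,0,0,1.8,-6,0.26],[0,0,0,0,3,-10,0.26],[0,0,0,0,4.2,-14,0.26],[0,0,0,0,5.4,-17.5,0.26]]'; python3 -c "
from h import *
plan((421.9,-271.5,141),94.8)
"
```

```text
time_s: 7.62
eef_pos: [452.1, -120.3, 140.5]
ee_rot: [0.478, -0.52, 0.478, 0.521]
force: [0.6, -1.1, -1.0]
grip_width: 0.287
t 7.62 pos [ 452.1 -120.3  140.5] grip 0.287 F [ 0.6 -1.1 -1. ]
 toolz head 94.86 toolx [-1.1e-03  5.0e-04 -1.0e+00]
 turn [ 0.001   0.0006 -0.001 ] 0.1 shift [ -0.055   4.29  -14.814]
```

```bash
python3 -m pendant '[[0,0,0,0,1.2,-4,0.26],[0,0,0,0,2.4,-8,0.26],[0,0,0,0,3.5,-12,0.26],[0,0,0,0,4.2,-14.6,0.26],[0,0,0,0,4.3,-14.8,0.26]]'; python3 -c "
from h import *
import pickle
plan((421.9,-271.5,141),94.8)
c=vision.calibration('wrist');pickle.dump(c,open('w8.pkl','wb'))
for n in ['wrist','side','top']:
  im=vision.capture(n);cv2.imwrite('pics/%s8.png'%n,im[:,:,::-1])
crop('pics/top8.png','pics/t8a.png',390,150,490,290,4)
plan((421.9,-271.5,141),94.8)
"
```

```text
time_s: 8.25
eef_pos: [422.0, -271.1, 140.4]
ee_rot: [0.479, -0.52, 0.479, 0.521]
force: [-0.8, 0.9, -1.6]
grip_width: 0.284
t 8.25 pos [ 422.  -271.1  140.4] grip 0.284 F [-0.8  0.9 -1.6]
 toolz head 94.75 toolx [-9.e-04  9.e-04 -1.e+00]
 turn [-0.0008  0.001  -0.0008] 0.1 shift [-0.062  0.014 -0.041]
t 8.4 pos [ 422.6 -269.2  140.8] grip 0.288 F [-0.8  0.7 -1.3]
 toolz head 94.91 toolx [-7.e-04  9.e-04 -1.e+00]
 turn [ 0.0019  0.001  -0.0006] 0.1 shift [-0.018  0.089 -0.222]
```

View pics/wrist8.png

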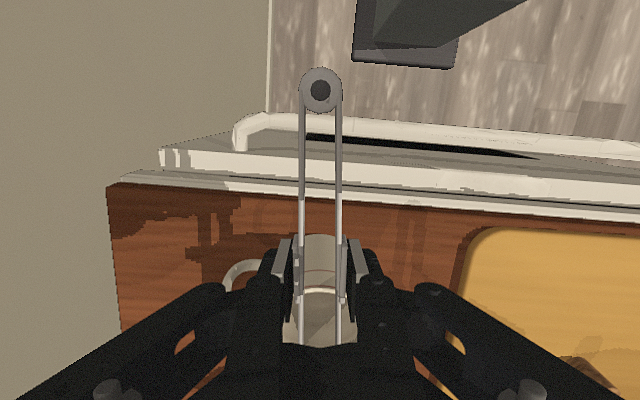

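View pics/t8a.png

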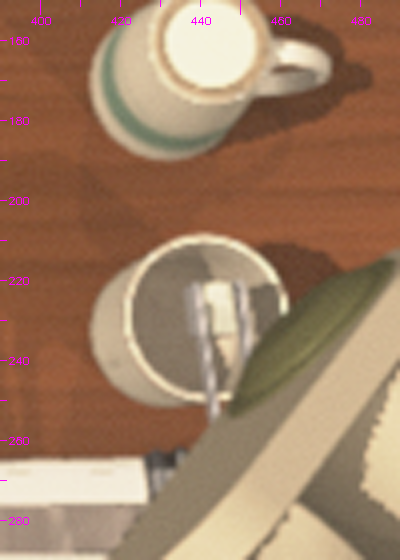

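View pics/side8.png

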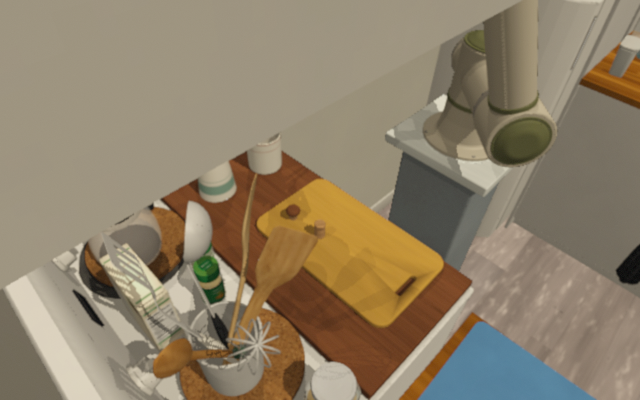

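```bash
python3 - <<'E'
from h import *
t=vision.calibration("top")
print("lump",onz(t,(444.5,227),150),"mouth",onz(t,(440.5,229.5),116))
for p in [(421,229),(461,229),(440.5,209),(440.5,250)]: print(onz(t,p,116).round(1))
plan((421.9,-271.5,141),94.8)
E
```

```text
lump [ 501.26332745 -262.83328287  150.        ] mouth [ 499.57264482 -263.67864703  116.        ]
[ 501.  -224.7  116. ]
[ 500.1 -304.9  116. ]
[ 540.8 -265.8  116. ]
[ 458.9 -261.6  116. ]
t 8.4 pos [ 422.6 -269.2  140.8] grip 0.288 F [-0.8  0.7 -1.3]
 toolz head 94.91 toolx [-7.e-04  9.e-04 -1.e+00]
 turn [ 0.0019  0.001  -0.0006] 0.1 shift [-0.018  0.089 -0.222]
```

```bash
python3 -m pendant '[[0,0,0,0.5,0,0,0.26],[0,0,0,1,0,0,0.26],[0,0,0,1,0,0,0.26],[0,0,0,1,0,0,0.34],[0,0,0,1,0,0,0.4]]'; python3 -m pendant '[[0,0,0,0,0,0,0.4],[0,0,0,0,0,0,0.4],[0,0,0,0,0,0,0.4],[0,0,0,-0.6,0,0,0.4],[0,0,0,-1.5,0,0,0.4]]';python3 -c "
from h import *
for n in ['wrist','top']:
  im=vision.capture(n);cv2.imwrite('pics/%s9.png'%n,im[:,:,::-1])
crop('pics/top9.png','pics/t9a.png',390,150,490,290,4)
plan((528.3,149.8,141),94.8)
"
```

```text
time_s: 9.02
eef_pos: [422.7, -270.2, 131.4]
ee_rot: [-0.478, 0.521, -0.478, -0.521]
force: [-0.6, -0.5, -0.4]
grip_width: 0.397
time_s: 9.65
eef_pos: [422.7, -270.2, 146.8]
ee_rot: [0.478, -0.521, 0.478, 0.521]
force: [0.5, -0.8, -0.6]
grip_width: 0.398
t 9.75 pos [ 423.1 -270.6  147.6] grip 0.404 F [ 0.5  0.3 -1.1]
 toolz head 94.88 toolx [ 0.0016 -0.0017 -1.    ]
 turn [ 0.0015 -0.0019  0.0015] 0.2 shift [  0.605 -14.06   40.994]
```

View pics/t9a.png

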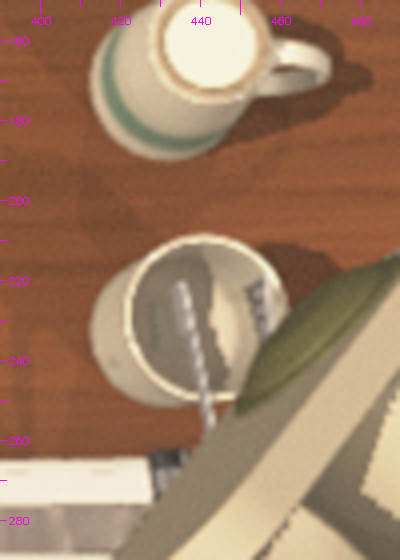

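View pics/wrist9.png

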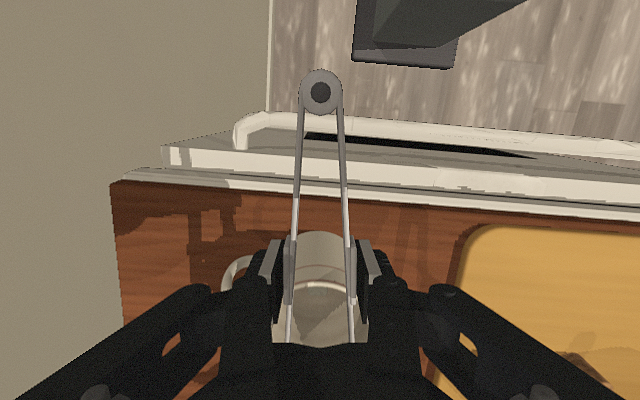

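```bash
python3 -m pendant '[[0,0,0,0,-0.8,2.5,0.4],[0,0,0,0,-2.4,7,0.4],[0,0,0,0,-4.1,12,0.4],[0,0,0,0,-5.8,17,0.4],[0,0,0,0,-7.6,22,0.4]]'; python3 -c "
from h import *
plan((528.8,149.9,141),94.88)
"
```

```text
time_s: 10.38
eef_pos: [479.9, -42.9, 146.5]
ee_rot: [-0.478, 0.521, -0.478, -0.521]
force: [-0.0, -0.6, -0.7]
grip_width: 0.399
t 10.38 pos [479.9 -42.9 146.5] grip 0.399 F [-0.  -0.6 -0.7]
 toolz head 94.87 toolx [ 6.e-04 -2.e-04 -1.e+00]
 turn [-0.0002 -0.0003  0.0005] 0.0 shift [ 0.553 -6.506 18.795]
```

```bash
python3 -m pendant '[[0,0,0,0,-1.7,5,0.4],[0,0,0,0,-3.4,10,0.4],[0,0,0,0,-5.1,15,0.4],[0,0,0,0.5,-6.3,18.3,0.4],[0,0,0,0.5,-6.5,18.8,0.4]]';python3 -m pendant '[[0,0,0,2.5,0,0,0.4],[0,0,0,5,0,0,0.4],[0,0,0,7,0,0,0.4],[0,0,0,8,0,0,0.4],[0,0,0,8,0,0,0.4]]'; python3 -c "
from h import *
for n in ['wrist','top','side']:
  im=vision.capture(n);cv2.imwrite('pics/%s10.png'%n,im[:,:,::-1])
crop('pics/top10.png','pics/t10a.png',390,150,490,290,4)
plan((528.8,149.9,41.3),94.88)
"
```

```text
time_s: 11.0
eef_pos: [528.3, 150.1, 140.8]
ee_rot: [0.477, -0.521, 0.478, 0.522]
force: [0.2, -0.1, -0.9]
grip_width: 0.397
time_s: 11.62
eef_pos: [528.4, 147.8, 61.2]
ee_rot: [0.478, -0.521, 0.479, 0.521]
force: [-0.1, -0.4, 0.0]
grip_width: 0.399
t 11.78 pos [528.9 148.2  62.2] grip 0.398 F [0.3 0.  0. ]
 toolz head 94.87 toolx [ 0.0015  0.     -1.    ]
 turn [-0.0001 -0.0001  0.0015] 0.1 shift [ 2.087e+00 -1.000e-03  1.710e-01]
```

View pics/wrist10.png

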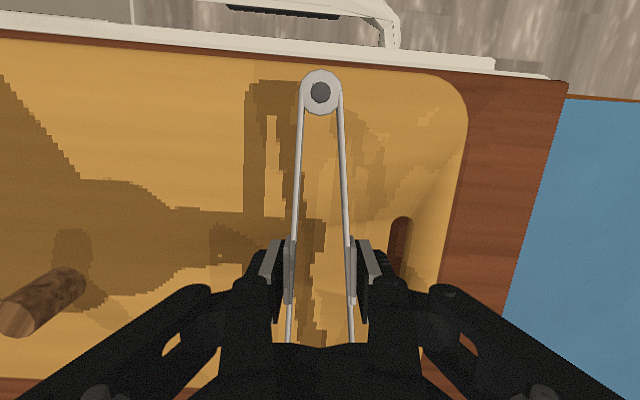

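View pics/t10a.png

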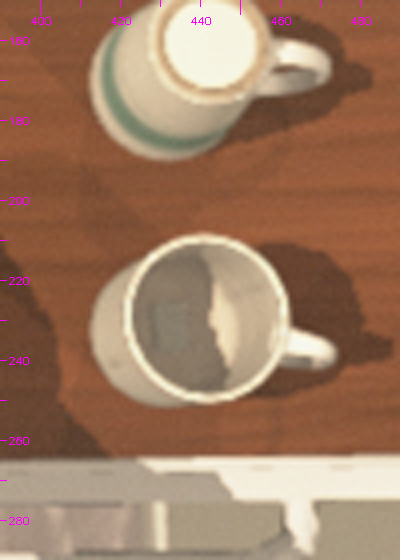

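View pics/side10.png

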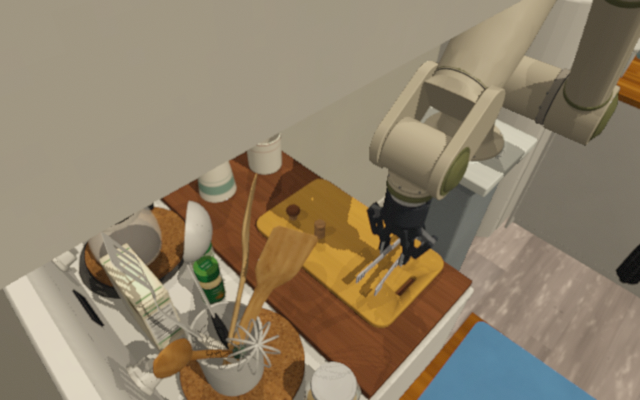

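```bash
python3 -m pendant '[[0,0,0,0.8,0,0,0.4],[0,0,0,1.4,0,0,0.4],[0,0,0,1.8,0,0,0.4],[0,0,0,2.05,0,0,0.4],[0,0,0,2.05,0,0,0.4]]';python3 -m pendant '[[0,0,0,0,0,0,0.42],[0,0,0,0,0,0,0.45],[0,0,0,0,0,0,0.5],[0,0,0,0,0,0,0.6],[0,0,0,0,0,0,0.66]]';python3 -c "
from h import *
plan((528.8,149.9,41.3),94.88)
for n in ['wrist']:
  im=vision.capture(n);cv2.imwrite('pics/%s11.png'%n,im[:,:,::-1])
"
```

```text
time_s: 12.4
eef_pos: [528.5, 148.3, 40.8]
ee_rot: [-0.478, 0.521, -0.478, -0.521]
force: [0.6, 0.7, -0.9]
grip_width: 0.405
time_s: 13.02
eef_pos: [528.5, 148.3, 40.8]
ee_rot: [-0.478, 0.521, -0.478, -0.521]
force: [0.5, 0.0, 0.5]
grip_width: 0.659
t 13.03 pos [528.5 148.3  40.8] grip 0.659 F [0.5 0.  0.5]
 toolz head 94.89 toolx [ 1.e-04 -0.e+00 -1.e+00]
 turn [ 0.0001 -0.      0.0001] 0.0 shift [-0.045 -0.048  0.152]
```

View pics/wrist11.png

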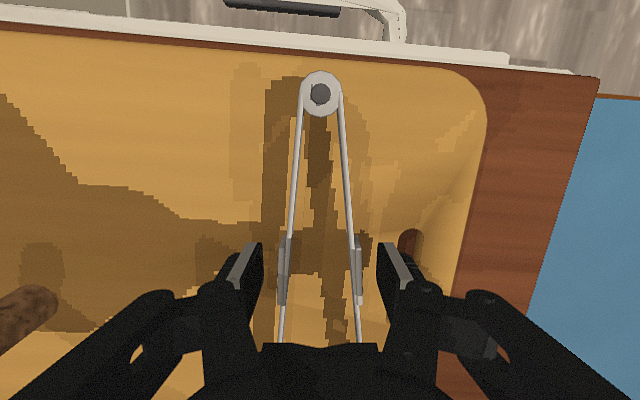

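Tongs lie free between the fingers; retreat straight up, then back.

```bash
python3 -m pendant '[[0,0,0,-2,0,0,0.66],[0,0,0,-5,0,0,0.66],[0,0,0,-9,0,0,0.66],[0,0,0,-13,0,0,0.66],[0,0,0,-16,0,0,0.66]]';python3 -m pendant '[[0,0,0,0,3,0,0.66],[0,0,0,0,7,0,0.66],[0,0,0,0,11,0,0.66],[0,0,0,0,14,0,0.66],[0,0,0,0,14,0,0.66]]';python3 -c "
from h import *
s=sense();print(s['time_s'],s['eef_pos'])
for n in ['top','side']:
  im=vision.capture(n);cv2.imwrite('pics/%s12.png'%n,im[:,:,::-1])
crop('pics/top12.png','pics/t12a.png',200,150,490,280,2.7)
crop('pics/side12.png','pics/s12a.png',240,170,450,330,3.6)
"
```

```text
time_s: 13.7
eef_pos: [528.6, 148.4, 202.6]
ee_rot: [-0.479, 0.521, -0.478, -0.52]
force: [-0.1, 0.3, 0.5]
grip_width: 0.657
time_s: 14.32
eef_pos: [387.9, 136.5, 201.1]
ee_rot: [-0.478, 0.521, -0.478, -0.521]
force: [0.8, -1.0, -0.1]
grip_width: 0.662
14.325 [387.85601517 136.48471122 201.13923298]
```

View pics/t12a.png

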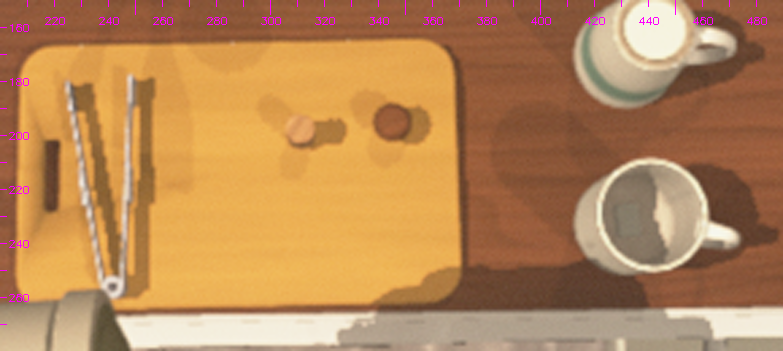

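View pics/s12a.png

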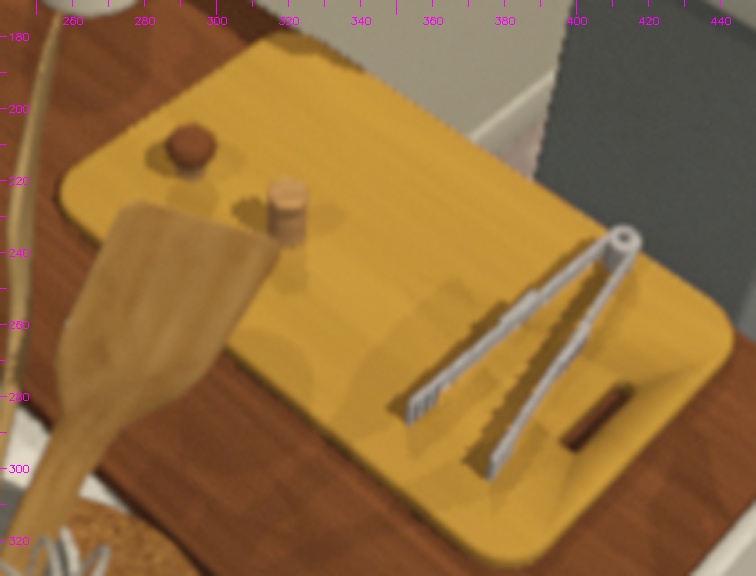

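```bash
python3 -c "
from rig import job
print(job.finish_job())"
```

```text
the job is handed in; nothing more can be done
None
```

I picked up the sugar lump with the tongs, dropped it into the upright mug and laid the tongs back on the board where they had been. I handed the job in at about 14.4 s of the 40 s allowed; it gave no verdict.

**Last checks**
- **Tongs:** the last top and side pictures show them flat and right way up on the board, within a few millimetres of their start.
- **Lump:** it shows as a grey square in shadow on the mug floor, near pixel (432, 230) in the top picture. I judged this by eye and did not measure how deep it lies.
- **Mug:** it is upright, and its rim sits at the same pixels as before.
- **Robot:** the gripper had drawn back clear, at about z = 200 mm. Wrist force readings were only 1 to 2 N, apart from one reading of 5.7 N as the fingers first closed on the tongs.

**Disagreements**
- The wrist camera and the fixed top and side cameras differed by about 2 to 3 mm, mainly in x. I averaged them for the move to the lump and used the top camera for the mug.
- I took the mug's rim height (116 mm) from the text, because the range hood hid part of the mug in the side view.

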